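Unlatch the test station's spring guard and hold it open at 45 degrees

TASK

Turn the bar knob on the test station clockwise until it clicks past its detent and its latch tongue has swung off the closed guard; only then lift the sprung guard by its handle to 45 degrees from closed (within about 4 degrees either way) so that the fitting in the nest can be inspected in the mirror under it. Finish while still holding the guard there with the gripper: it springs shut if let go. Leave the knob turned and do not shift any of the other things on the bench.

Things in the scene. Friction and masses are not known exactly. Their poses are not given: they have to be found in the camera images.
- station: fixed test station: grey open box 170 x 180 x 62 mm on a dark base plate 12 mm thick. Origin at bench level under the box's centre, z up. In its frame, mm: hinge line y 90, z 74.5, along x; handle bar when shut (-35, -132, 77.5); knob axis (62, -128), on a grey block 50 x 50 mm, top z 80; plate x -100 to 100, y -165 to 115. A detent pin sticks 15 to 19 mm out of the block's -y face at z 50
- guard_handle (a point): centre of the guard's handle: round steel bar 12 mm thick, 70 mm long, parallel to the station's x, on two end arms in the guard's plane, 42 mm out from its free edge; the opening between bar and guard is 36 mm wide. 77.5 mm above the bench when shut, with only the base plate below; it moves on a circle of 222 mm radius about the hinge line
- guard_hinge (a point): point on the guard's hinge line at the middle of the guard's width, 74.5 mm above the bench; the hinge line is parallel to the station's x. The guard is an aluminium plate 170 x 180 x 6 mm, lying on the box when shut, 0.3 to 0.6 kg. The handle bar's centre is 35 mm towards the station's -x from here, 222 mm towards its -y and 3 mm higher when shut
- guard (a joint): angle of the guard: 0 = shut (flat), grows as it is lifted, 0.785 = 45 degrees, stop at 1.7. Weight and a spring push it shut (about 4 to 6 N at the handle), so it falls shut when let go
- knob_grip (a point): grip point on the latch knob's vertical axis, 110 mm above the bench: black bar 46 mm long, 14 mm wide, 26 mm high (13 mm above and below this point); at the start it lies along the station's y. Below it, 81.5 to 87.5 mm above the bench, a steel tongue 14 mm wide reaches 52 mm from the axis over the guard's edge and locks it shut until the knob is turned
- knob (a joint): angle of the knob: 0 = latched (start), grows clockwise seen from above, stop at 1.40 (80 degrees: tongue along the station's +x, clear of the guard). From 0.2 the detent pushes back with up to about 0.12 N m; past 0.70 it clicks over and drives the knob on to about 1.15 or farther, where it stays
- fitting: loose brass fitting standing on the bench, 30 mm across, 30 mm high; bystander, origin under its centre
- gauge: loose steel ring gauge, 44 mm across, 12 mm high; bystander, origin under its centre
- tray: red open tray 100 x 140 x 40 mm; bystander, origin under its centre
- oil: white bottle with black cap, 40 mm across, 100 mm high; bystander, origin under its centre
- driver: screwdriver lying on the bench, about 200 mm long; bystander
- mug: white mug 80 mm across, 90 mm high; bystander, origin under its centre
- can: grey can 60 mm across, 110 mm high; bystander, origin under its centre

How it is judged:
On the way, in this order (a step that is already met when the one before it is completed fails the run):
1. the knob is clicked past its detent while the guard is still shut (value of joint knob above 1 rad and value of joint guard below 0.06 rad), for 0.1 s.
2. the guard is being lifted by the gripper (value of joint guard above 0.35 rad and contact force between the fingers and guard above 1 N), for 0.1 s.
At the end, for the whole second after the job is handed in: the guard stands still at 45 degrees within 5 degrees (0.698 to 0.873 rad) and the fingers hold it (more than 1.5 N on the guard, none of the bystanders touching it), the knob still past its detent (more than 1.0 rad) (value of joint guard between 0.698 and 0.873 rad and velocity of joint guard between -0.05 and 0.05 rad/s and value of joint knob above 1 rad and contact force between the fingers and guard above 1.5 N and contact force between guard and fitting below 0.3 N and contact force between guard and gauge below 0.3 N and contact force between guard and tray below 0.3 N and contact force between guard and oil below 0.3 N and contact force between guard and driver below 0.3 N and contact force between guard and mug below 0.3 N and contact force between guard and can below 0.3 N); the arm keeps its last pose, push and grip.
It fails at once if a bystander was shifted by more than 30 mm (distance of any of fitting, gauge, tray, oil, driver, mug, can from where it was at the start of the episode above 0.03 m).
It also fails if it takes over 48 s, if anything falls off the work surface, if the arm or the gripper's body presses on something with over 40 N, if the wrist force passes 120 N, or if a joint passes its speed limit or range.

ROBOT

A 6-joint arm with a two-finger parallel gripper is mounted at the origin on the work surface. World frame = base frame: x ahead of the robot, y to its left, z up, the work surface at z = 0. Lengths are in m, angles in rad, forces in N, time in s.
With the tool pointing down it reaches from about 0.375 to 0.925 m from the base axis. Payload 5.7 kg.
Tool frame: the origin (TCP) lies midway between the tips of the shut fingers; the grasp point (between the pads) lies 19 mm behind it; z points along the fingers, x is the direction in which the jaws open and shut, and the axes are right-handed (so a half turn about z gives the same grasp; the last joint's range is limited). The gripper opens to 85 mm and grips with 20 to 120 N. Pads are 22 mm wide; open, the fingers measure 114 mm over their backs; the gripper's body (76 mm by 85 mm) begins 54 mm behind the grasp point. The pads swing forward as they close: fully open they stand 13 mm farther back than shut.
Start: joints at [1.075, 0.359, 1.51, -0, 1.272, -0.115], TCP at [0.223, 0.557, 0.231] pointing down, gripper open.
Joint ranges: [-2.97, 2.97], [-1.01, 2.36], [0.21, 2.38], [-0.96, 4.11], [0.2, 2.71], [-2.98, 2.98]. Speed limits (rad/s): [2.39, 2.39, 3.14, 3.14, 3.14, 3.14].

INTERFACE

Orientations are given as a 3x3 rotation matrix whose columns are the frame's x, y, z axes.
In Python, from plant import get_obs, capture, camera_info, finish_job, spot_in, spot_point gives the robot as it stands.
- The arm moves only by the tool carry_out, never from a script. Its argument "increments" is a list of rows, each a list of 3 entries, a list of its own where there are three numbers: the turn, a rotation vector about the tool's x, y, z in degrees, then the shift along the tool's x, y, z in m, then the gripper's target within -1 to 1 (fully open at 1, half-way at 0, shut at -1). In form: [[[ax, ay, az], [dx, dy, dz], grip], ...]. A call has 1 to 5 rows; each row is the pose to reach, as a shift and turn from the pose commanded when the call began, along the tool's axes at that moment; what a row does not reach only later rows make up. A row lasts 1/8 s, in which the tool goes at most 62.5 mm and 10.7 degrees, less where a joint would pass 70% of its speed; a pose out of reach is approached as far as the arm can. A call with a gripper value outside its range is refused whole. The fingers move at their own pace and stop on an object; "force" is the grip in N (left out, the last holds). Time passes only in rows, so rows that repeat a pose let the fingers close. It gives the time, the measured TCP pose, the force and the opening at its end, in the units of the state.
- get_obs(): the state, without advancing time (a new reading comes with each control period).
- capture(name): name is "scene" or "top" or "wrist"; returns (picture, depth): 480x640x3 uint8, red, green, blue; 480x640 float32, m along the optical axis (not along the pixel's ray), 0 where there is no reading.
- camera_info(name): a dict with "mtx" (3x3 intrinsics, pixels), "distortion" ([k1, k2, p1, p2, k3] as OpenCV has them; the pictures are not rectified), "world_to_cam" (4x4, takes a point from world to camera coordinates); the wrist camera has in their place "hand_eye" (4x4, takes a point from camera to tool coordinates, whose origin is the TCP and whose axes are the tool frame's). Camera axes: x right, y down, z forward; pixel columns grow to the right and rows downward; lengths in m; the calibration is good to about 2 mm. A picture is of the moment at which its call begins: read the wrist's pose just before it. camera_info takes no time and is no camera call.
- finish_job(): hands the job in, once; it reports no verdict.
Trained networks look in the newest picture that a camera, given by its name, has taken for a name from the list of things; names that differ only in an ending like _2 or _b are one class to them, and where a whole thing is asked for, a point or a joint stands for the part that bears it (a point fixed in the world has none). Each returns a list of dicts, best first, with "conf" (0 to 1); they miss things now and then, are a little off and sometimes report something else, mostly with a low value. They report only what shows in the picture. A call takes as long as a camera call.
- spot_in(camera, thing): "rect" ([centre column, centre row, width, height] in pixels, round what is visible of it).
- spot_point(camera, thing): "point" ([column, row] in pixels: a listed point, or the origin of a listed thing).
The state is a dict: "clock": time; "joint_positions": joint angles; "joint_vel": joint speeds; "joint_efforts": joint torques, N m; "tool_pos": TCP position; "ee_rot": TCP orientation; "ft_force": force on the tool from outside, world axes, zero at the start; "torque": the same for the moment, N m; "grip_width": finger opening in m.
Only numpy, scipy, OpenCV 4.12 (cv2) and the standard library are available. Lean on these libraries where they do the work, as an engineer would, in place of code of your own. Each camera call takes 0.05 s, during which the arm holds its last target. There are 200 camera calls.

## Working session

There is one attempt and no reset: what is moved stays moved. The work goes in short steps, Python scripts to look and compute and a tool call to move; the robot and the scene stay as the last step left them, time stands still between calls to the robot, and variables do not carry over. Pictures are saved under pics/ and viewed, about 8 in all and at most 12, crops included, and the job is handed in when it is done.

Besides the shell and the picture viewer there is one more tool, called after ">>>" as name(argument=value, ...) on one line, values as JSON. carry_out: Moves the arm, as the interface text tells. Its arguments: {"type":"object","properties":{"increments":{"type":"array"},"force":{"type":"number"}},"required":["increments"]}

```bash
ls; mkdir -p pics; cat > h.py <<'E'
import numpy as np,cv2
from plant import *
def ray(cam,uv,info=None):
    i=camera_info(cam);p=cv2.undistortPoints(np.array([[uv]],float),np.array(i["mtx"]),np.array(i["distortion"]))[0,0]
    W=np.linalg.inv(np.array(i["world_to_cam"])); return W[:3,3],W[:3,:3]@np.array([p[0],p[1],1])
def atz(cam,uv,z):
    o,d=ray(cam,uv); return o+d*(z-o[2])/d[2]
E
python3 - <<'E'
from h import *
for c in ["top","scene"]:
    p,d=capture(c); cv2.imwrite(f"pics/{c}0.png",p[:,:,::-1]); np.save(f"pics/{c}d.npy",d)
    for t,z in [("guard_handle",.0775),("guard_hinge",.0745),("knob_grip",.11),("station",0),("fitting",0),("gauge",0),("tray",0),("oil",0),("driver",0),("mug",0),("can",0)]:
        r=spot_point(c,t)[:2]
        for q in r: print(c,t,round(q["conf"],2),np.round(q["point"],1),atz(c,q["point"],z).round(4))
o=get_obs();print(o["clock"],o["tool_pos"],o["ee_rot"])
E
```

```text
pics
top guard_handle 0.9 [345.7 239.3] [ 0.5507 -0.0475  0.0775]
top guard_hinge 0.86 [261.  260.2] [0.5116 0.1799 0.0745]
top knob_grip 0.72 [330.4 201.4] [ 0.6488 -0.0137  0.11  ]
top station 0.8 [294.8 251.4] [0.5418 0.0919 0.    ]
top fitting 0.5 [327.8 306.9] [0.3821 0.0119 0.    ]
top gauge 0.72 [284.  313.2] [0.374  0.1319 0.    ]
top tray 0.72 [279.3 185.2] [0.7361 0.1238 0.    ]
top oil 0.61 [238.  284.8] [0.4604 0.2531 0.    ]
top driver 0.66 [374.6 212.5] [ 0.6366 -0.1399  0.    ]
top mug 0.61 [323.3 303.9] [0.3911 0.0236 0.    ]
top mug 0.56 [171.5 254.7] [0.5576 0.4323 0.    ]
top can 0.94 [462.  280.1] [ 0.4286 -0.3614  0.    ]
scene guard_handle 0.56 [292.2 235.6] [ 0.5665 -0.0441  0.0775]
scene guard_hinge 0.82 [393.6 245.5] [0.5297 0.1733 0.0745]
scene guard_hinge 0.68 [293.4 265.9] [ 0.6387 -0.0175  0.0745]
scene knob_grip 0.95 [293.2 262. ] [ 0.6512 -0.0114  0.11  ]
scene station 0.82 [353.4 265.9] [0.5566 0.0924 0.    ]
scene fitting 0.61 [338.6 207. ] [0.4032 0.0137 0.    ]
scene gauge 0.56 [387.3 211.1] [0.3833 0.1293 0.    ]
scene tray 0.62 [346.2 334.5] [0.7261 0.1231 0.    ]
scene tray 0.34 [435.1 256.3] [0.4806 0.2642 0.    ]
scene oil 0.95 [435.1 255.3] [0.4779 0.2637 0.    ]
scene driver 0.78 [246.8 268.9] [ 0.6305 -0.1359  0.    ]
scene driver 0.65 [504.8 301.9] [0.5568 0.4341 0.    ]
scene mug 0.78 [504.7 303.4] [0.5606 0.4344 0.    ]
scene can 0.74 [190.9 181.9] [ 0.426  -0.3659  0.    ]
1.2 [0.22299802 0.55698829 0.2312674 ] [[ 3.71673024e-01  9.28363701e-01 -4.39873114e-05]
 [ 9.28363697e-01 -3.71673027e-01 -8.66321608e-05]
 [-9.67750506e-05 -8.63738579e-06 -9.99999995e-01]]
```

View pics/top0.png

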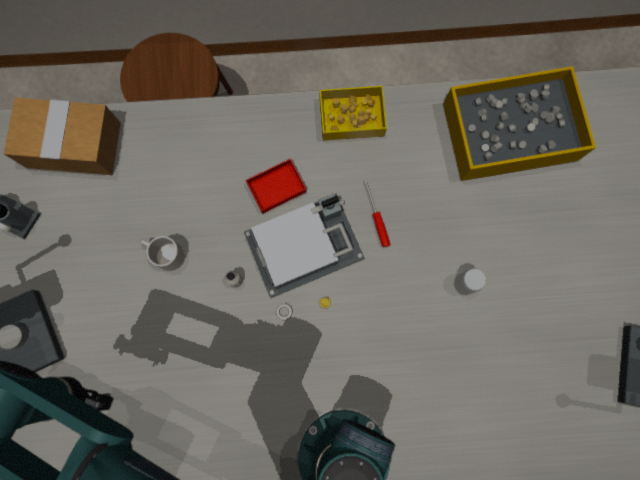

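View pics/scene0.png

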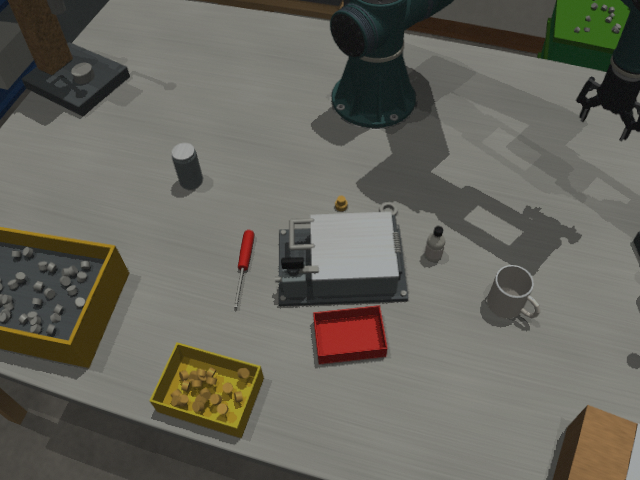

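The pictures match the networks' reports: knob at top (331,203), handle bar at about (348,238), guard hinged on the left. The screwdriver, tray, oil, fitting and gauge sit around the station.

```bash
cat >> h.py <<'E'
M=np.array([[-35,-132],[0,90],[62,-128],[0,0]])/1e3
def rigid(S,P):
    a=S.mean(0);b=P.mean(0);U,_,V=np.linalg.svd((S-a).T@(P-b));R=V.T@np.diag([1,np.linalg.det(V.T@U.T)])@U.T
    return R,b-R@a
def wray(uv,o):
    i=camera_info("wrist");p=cv2.undistortPoints(np.array([[uv]],float),np.array(i["mtx"]),np.array(i["distortion"]))[0,0]
    H=np.array(i["hand_eye"]);R=np.array(o["ee_rot"]);return R@H[:3,3]+o["tool_pos"],R@H[:3,:3]@np.array([p[0],p[1],1])
def watz(uv,o,z):
    c,d=wray(uv,o);return c+d*(z-c[2])/d[2]
def delta(o,tgt): # world shift in tool axes
    return np.array(o["ee_rot"]).T@(np.array(tgt)-o["tool_pos"])
E
python3 - <<'E'
from h import *
T=np.array([[.5507,-.0475],[.5116,.1799],[.6488,-.0137],[.5418,.0919]]);S=np.array([[.5665,-.0441],[.5297,.1733],[.6512,-.0114],[.5566,.0924]])
for P in (T,S,(T+S)/2):
    R,t=rigid(M,P);print(np.degrees(np.arctan2(R[1,0],R[0,0])),t,((M@R.T+t-P)*1e3).round(1).tolist(),(M@R.T+t).round(4).tolist())
i=camera_info("wrist");print(np.array(i["hand_eye"]).round(4),np.array(i["mtx"]).round(0))
E
```

```text
18.921783159553236 [0.54305798 0.09066452] [[2.1, 1.9], [2.3, -4.1], [-5.6, 3.4], [1.3, -1.2]] [[0.5528, -0.0456], [0.5139, 0.1758], [0.6432, -0.0103], [0.5431, 0.0907]]
17.99650886662905 [0.55644948 0.09088523] [[-2.6, -1.4], [-1.1, 3.2], [3.8, -0.3], [-0.2, -1.5]] [[0.5639, -0.0455], [0.5286, 0.1765], [0.655, -0.0117], [0.5564, 0.0909]]
18.473244080440995 [0.54974369 0.09077123] [[-0.2, 0.3], [0.6, -0.5], [-0.9, 1.6], [0.5, -1.4]] [[0.5584, -0.0455], [0.5212, 0.1761], [0.6491, -0.011], [0.5497, 0.0908]]
[[ 1.000e+00 -0.000e+00  9.000e-04 -1.200e-03]
 [-3.000e-04  9.476e-01  3.193e-01 -8.230e-02]
 [-9.000e-04 -3.193e-01  9.476e-01 -1.431e-01]
 [ 0.000e+00  0.000e+00  0.000e+00  1.000e+00]] [[400.   0. 314.]
 [  0. 400. 240.]
 [  0.   0.   1.]]
```

>>> carry_out(increments=[[[0,0,0],[-0.03,0.04,-0.015],1],[[0,0,0],[-0.06,0.085,-0.03],1],[[0,0,0],[-0.09,0.13,-0.045],1],[[0,0,0],[-0.12,0.175,-0.06],1],[[0,0,0],[-0.15,0.22,-0.07],1]])

```text
clock: 1.82
tool_pos: [0.3725, 0.3347, 0.3023]
ee_rot: [[0.371, 0.928, 0.001], [0.928, -0.371, 0.001], [0.001, 0.001, -1.0]]
ft_force: [0.6, 0.9, -0.5]
grip_width: 0.0853
```

>>> carry_out(increments=[[[0,0,0],[-0.03,0.04,0],1],[[0,0,0],[-0.06,0.085,0],1],[[0,0,0],[-0.09,0.13,0],1],[[0,0,0],[-0.12,0.175,0],1],[[0,0,0],[-0.15,0.22,0],1]])

```text
clock: 2.45
tool_pos: [0.5209, 0.1134, 0.3015]
ee_rot: [[0.372, 0.928, 0.001], [0.928, -0.372, 0.0], [0.0, 0.0, -1.0]]
ft_force: [1.2, 0.3, -0.3]
grip_width: 0.0856
```

>>> carry_out(increments=[[[0,0,10],[-0.03,0.04,0],1],[[0,0,20],[-0.06,0.085,0],1],[[0,0,30],[-0.095,0.125,0],1],[[0,0,40],[-0.095,0.125,0],1],[[0,0,49.7],[-0.095,0.125,0],1]])

```text
clock: 3.08
tool_pos: [0.601, -0.0207, 0.301]
ee_rot: [[0.951, 0.31, -0.001], [0.31, -0.951, 0.0], [-0.0, -0.0, -1.0]]
ft_force: [-0.8, 0.2, 0.1]
grip_width: 0.0852
```

>>> carry_out(increments=[[[0,0,0],[0,0,0],1],[[0,0,0],[0,0,0],1]])

```text
clock: 3.32
tool_pos: [0.6006, -0.0195, 0.3013]
ee_rot: [[0.947, 0.32, -0.0], [0.32, -0.947, -0.0], [-0.0, 0.0, -1.0]]
ft_force: [0.1, 0.4, 0.7]
grip_width: 0.0854
```

```bash
cat > look.py <<'E'
from h import *
import sys
def look(name,things):
    o=get_obs();p,d=capture("wrist");cv2.imwrite(f"pics/{name}.png",p[:,:,::-1]);np.save(f"pics/{name}.npy",d)
    print(o["clock"],np.round(o["tool_pos"],4),np.round(o["ee_rot"],3).tolist(),np.round(o["joint_positions"],2),o["ft_force"],o["grip_width"])
    for t,z in things:
        for q in spot_point("wrist",t)[:2]: print(t,round(q["conf"],2),np.round(q["point"],1),watz(q["point"],o,z).round(4))
if __name__=="__main__": look(sys.argv[1],[("guard_handle",.0775),("guard_hinge",.0745),("knob_grip",.11)])
E
python3 look.py w1
```

```text
3.325 [ 0.6006 -0.0195  0.3013] [[0.947, 0.32, -0.0], [0.32, -0.947, -0.0], [-0.0, 0.0, -1.0]] [-0.15  0.31  1.41 -0.    1.42 -0.47] [0.08334705 0.38958468 0.72149136] 0.08536145066695765
guard_handle 0.76 [267.1 215.3] [ 0.564  -0.0504  0.0775]
knob_grip 0.87 [372.3 217.7] [ 0.6518 -0.0138  0.11  ]
```

View pics/w1.png

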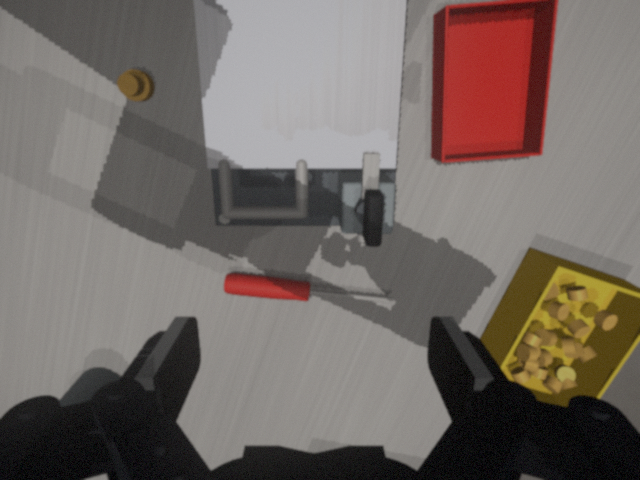

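The wrist view shows the handle bar along row ~212 (columns 222–305) and the black knob bar around (373,218). The tongue points up over the guard.

```bash
cat > pc.py <<'E'
from h import *
def cloud(name,o):
    d=np.load(f"pics/{name}.npy");i=camera_info("wrist");v,u=np.mgrid[0:480,0:640]
    p=cv2.undistortPoints(np.c_[u.ravel(),v.ravel()].astype(float)[:,None],np.array(i["mtx"]),np.array(i["distortion"]))[:,0]
    z=d.ravel();C=np.c_[p*z[:,None],z];H=np.array(i["hand_eye"]);R=np.array(o["ee_rot"])
    W=(C@H[:3,:3].T+H[:3,3])@R.T+o["tool_pos"];W[z==0]=np.nan;return W.reshape(480,640,3)
E
python3 - <<'E'
from pc import *
W=cloud("w1",get_obs())
# bar
r=W[198:225,218:312].reshape(-1,3);m=(r[:,2]>.068)&(r[:,2]<.095)
b=W[205:222,232:294].reshape(-1,3);b=b[(b[:,2]>.07)&(b[:,2]<.095)]
c=b.mean(0);u=np.linalg.svd(b[:,:2]-c[:2],full_matrices=0)[2][0];print("bar",len(b),c,np.percentile(b[:,2],[5,50,95]),np.degrees(np.arctan2(u[1],u[0])))
s=(r[m][:,:2]-c[:2])@u;print("ends",c[:2]+u*s.min(),c[:2]+u*s.max(),s.min(),s.max())
k=W[180:255,350:395].reshape(-1,3);k=k[(k[:,2]>.115)&(k[:,2]<.135)];c=k.mean(0);u=np.linalg.svd(k[:,:2]-c[:2],full_matrices=0)[2][0];s=(k[:,:2]-c[:2])@u;n=(k[:,:2]-c[:2])@[-u[1],u[0]]
print("knob",len(k),c,np.degrees(np.arctan2(u[1],u[0])),np.percentile(s,[1,99]),np.percentile(n,[1,99]),c[:2]+u*(s.min()+s.max())/2)
g=W[20:150,215:395].reshape(-1,3);g=g[np.isfinite(g[:,2])];print("guard z",np.median(g[:,2]))
E
```

```text
bar 807 [ 0.55909226 -0.04720506  0.08239173] [0.07891966 0.08274922 0.08457402] 18.539929631877612
ends [ 0.52179128 -0.05971471] [ 0.59859155 -0.03395817] -0.03934277809459119 0.041661419945871046
knob 924 [ 0.65022698 -0.01163493  0.12269375] -71.57049845870759 [-0.02117817  0.02306115] [-0.00639333  0.00737824] [ 0.65058117 -0.01269784]
guard z 0.08091178628935665
```

>>> carry_out(increments=[[[0,0,0],[0.025,0.004,0.04],0.2],[[0,0,0],[0.0495,0.009,0.08],0.2],[[0,0,0],[0.0495,0.009,0.12],0.2],[[0,0,0],[0.0495,0.009,0.15],0.2],[[0,0,0],[0.0495,0.009,0.15],0.2]])

```text
clock: 4.15
tool_pos: [0.6484, -0.0122, 0.1487]
ee_rot: [[0.948, 0.318, -0.006], [0.318, -0.948, 0.001], [-0.005, -0.002, -1.0]]
ft_force: [0.2, 0.6, 0.6]
grip_width: 0.051
```

```bash
python3 - <<'E'
from h import *
o=get_obs();print(o["tool_pos"],o["grip_width"],o["ft_force"],o["torque"],delta(o,[.6503,-.012,.093]))
E
```

```text
[ 0.6483772  -0.01215003  0.14866577] 0.05102354091905578 [0.18237964 0.58225528 0.64915825] [ 0.01642462  0.01636692 -0.00996315] [0.00216601 0.00060316 0.05565377]
```

Descend, then close.

>>> carry_out(increments=[[[0,0,0],[0.001,0,0.025],0.2],[[0,0,0],[0.001,0,0.045],0.2],[[0,0,0],[0.001,0,0.055],0.2],[[0,0,0],[0.001,0,0.055],0.2]])

```text
clock: 4.65
tool_pos: [0.6517, -0.0122, 0.0969]
ee_rot: [[0.948, 0.317, 0.0], [0.317, -0.948, -0.0], [0.0, 0.0, -1.0]]
ft_force: [-0.6, -0.8, 0.5]
grip_width: 0.0511
```

>>> carry_out(increments=[[[0,0,0],[0,0,0],-1],[[0,0,0],[0,0,0],-1],[[0,0,0],[0,0,0],-1],[[0,0,0],[0,0,0],-1],[[0,0,0],[0,0,0],-1]], force=50)

```text
clock: 5.28
tool_pos: [0.6519, -0.0124, 0.0975]
ee_rot: [[0.948, 0.317, 0.001], [0.317, -0.948, -0.0], [0.001, 0.001, -1.0]]
ft_force: [-1.3, -0.7, 5.5]
grip_width: 0.0132
```

>>> carry_out(increments=[[[0,0,7],[0,0,0],-1],[[0,0,14],[0,0,0],-1],[[0,0,21],[0,0,0],-1],[[0,0,28],[0,0,0],-1],[[0,0,35],[0,0,0],-1]])

```text
clock: 5.9
tool_pos: [0.6519, -0.0124, 0.0975]
ee_rot: [[0.958, -0.288, 0.001], [-0.288, -0.958, -0.0], [0.001, 0.0, -1.0]]
ft_force: [-1.3, -1.5, 2.3]
grip_width: 0.0133
```

>>> carry_out(increments=[[[0,0,8],[0,0,0],-1],[[0,0,16],[0,0,0],-1],[[0,0,24],[0,0,0],-1],[[0,0,32],[0,0,0],-1],[[0,0,40],[0,0,0],-1]])

```text
clock: 6.52
tool_pos: [0.6519, -0.0125, 0.0975]
ee_rot: [[0.548, -0.837, 0.001], [-0.837, -0.548, -0.001], [0.001, -0.001, -1.0]]
ft_force: [-1.8, -0.3, 5.4]
grip_width: 0.013
```

>>> carry_out(increments=[[[0,0,2],[0,0,0],-1],[[0,0,2],[0,0,0],-1]])

```text
clock: 6.78
tool_pos: [0.6519, -0.0125, 0.0975]
ee_rot: [[0.522, -0.853, 0.001], [-0.853, -0.522, -0.001], [0.001, -0.001, -1.0]]
ft_force: [-1.5, -0.1, 6.1]
grip_width: 0.0132
```

```bash
python3 look.py w2;python3 -c "
from h import *
print(get_obs()['torque'])"
```

```text
6.775 [ 0.6519 -0.0125  0.0975] [[0.522, -0.853, 0.001], [-0.853, -0.522, -0.001], [0.001, -0.001, -1.0]] [-0.12  0.56  1.53 -0.    1.05  0.9 ] [-1.45215979 -0.09189776  6.10576689] 0.013226138598270461
knob_grip 0.94 [314.2 335.9] [ 0.6515 -0.0135  0.11  ]
[-0.08655908  0.27442    -0.00183688]
```

>>> carry_out(increments=[[[0,0,0],[0,0,0],0.2],[[0,0,0],[0,0,0],0.2],[[0,0,0],[0,0,0],0.2],[[0,0,0],[0,0,-0.02],0.2],[[0,0,0],[0,0,-0.06],0.2]])

```text
clock: 7.6
tool_pos: [0.6497, -0.012, 0.1548]
ee_rot: [[0.522, -0.853, -0.005], [-0.853, -0.522, 0.001], [-0.003, 0.004, -1.0]]
ft_force: [0.5, -0.6, 0.2]
grip_width: 0.0512
```

>>> carry_out(increments=[[[0,0,4],[0,0,-0.04],0.2],[[0,0,8],[0,0,-0.08],0.2],[[0,0,13],[0,0,-0.1],0.2],[[0,0,13],[0,0,-0.1],0.2],[[0,0,13],[0,0,-0.1],0.2]])

```text
clock: 8.22
tool_pos: [0.6507, -0.0121, 0.2549]
ee_rot: [[0.319, -0.948, -0.002], [-0.948, -0.319, 0.0], [-0.001, 0.002, -1.0]]
ft_force: [-0.2, 0.9, -0.3]
grip_width: 0.0515
```

```bash
python3 look.py w3
```

```text
8.225 [ 0.6507 -0.0121  0.2549] [[0.319, -0.948, -0.002], [-0.948, -0.319, 0.0], [-0.001, 0.002, -1.0]] [-0.12  0.41  1.36 -0.    1.37  1.12] [-0.18662467  0.90241768 -0.33184064] 0.05150631199542452
guard_handle 0.87 [320.3 314.1] [ 0.5605 -0.0494  0.0775]
guard_handle 0.27 [424.9 238.8] [ 0.6564 -0.11    0.0775]
guard_hinge 0.76 [ 68.5 274.1] [0.5256 0.1727 0.0745]
knob_grip 0.72 [316.6 215. ] [ 0.6551 -0.0136  0.11  ]
```

View pics/w3.png

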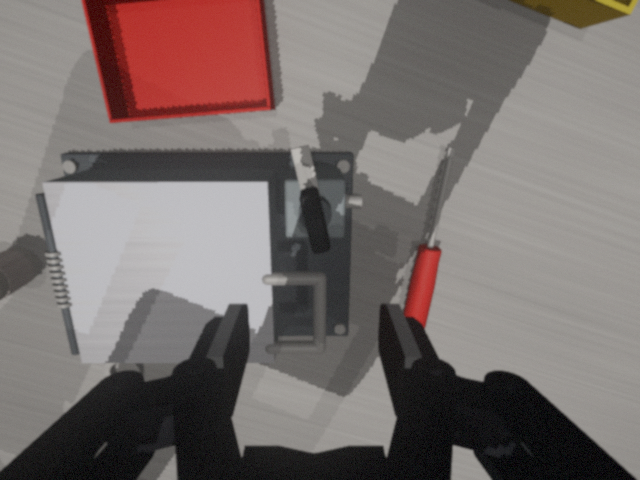

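The knob bar now lies near the station's x, with the tongue tip at (301,150) clear of the guard's corner at (270,180). The handle bar is at column ~320, rows 275–350. Next I'll measure both.

```bash
python3 - <<'E'
from pc import *
o=get_obs();W=cloud("w3",o)
k=W[175:260,290:340].reshape(-1,3);k=k[(k[:,2]>.116)&(k[:,2]<.135)];c=k.mean(0);u=np.linalg.svd(k[:,:2]-c[:2],full_matrices=0)[2][0];a=np.degrees(np.arctan2(u[1],u[0]))
print("knob",len(k),c,"angle cw deg",(108.5-a)%180)
b=W[284:342,308:334].reshape(-1,3);b=b[(b[:,2]>.072)&(b[:,2]<.095)]
c=b.mean(0);u=np.linalg.svd(b[:,:2]-c[:2],full_matrices=0)[2][0];print("bar",len(b),c,np.percentile(b[:,2],95),np.degrees(np.arctan2(u[1],u[0]))%180)
print(delta(o,[.560,-.047,.0585]))
E
```

```text
knob 1198 [ 0.65317126 -0.01251994  0.1225737 ] angle cw deg 77.10684228477078
bar 761 [ 0.56384157 -0.0467709   0.08235017] 0.08419511122565779 18.7639742783783
[0.00441842 0.09667704 0.19652903]
```

>>> carry_out(increments=[[[0,0,0],[0.002,0.05,0.0],-0.2],[[0,0,0],[0.004,0.096,0.0],-0.2],[[0,0,0],[0.004,0.096,0.05],-0.2],[[0,0,0],[0.004,0.096,0.1],-0.2],[[0,0,0],[0.004,0.096,0.12],-0.2]])

```text
clock: 9.05
tool_pos: [0.5591, -0.0461, 0.133]
ee_rot: [[0.317, -0.948, -0.005], [-0.948, -0.317, 0.001], [-0.003, 0.005, -1.0]]
ft_force: [-0.1, -0.4, -0.3]
grip_width: 0.0342
```

>>> carry_out(increments=[[[0,0,0],[0,0,0],-0.2],[[0,0,0],[0,0,0],-0.2]])

```text
clock: 9.3
tool_pos: [0.5624, -0.0466, 0.137]
ee_rot: [[0.317, -0.948, 0.001], [-0.948, -0.317, -0.0], [0.001, -0.001, -1.0]]
ft_force: [1.5, -0.1, -0.4]
grip_width: 0.0343
```

```bash
python3 look.py w4; python3 - <<'E'
from h import *
o=get_obs();print(delta(o,[.560,-.0474,.0575]))
E
```

```text
9.3 [ 0.5624 -0.0466  0.137 ] [[0.317, -0.948, 0.001], [-0.948, -0.317, -0.0], [0.001, -0.001, -1.0]] [-0.2   0.41  1.69 -0.    1.04  1.04] [ 1.50759936 -0.14353726 -0.36505268] 0.03434850924936231
guard_handle 0.81 [316.9 267.7] [ 0.5604 -0.0499  0.0775]
knob_grip 0.93 [304.1  65.4] [ 0.6524 -0.0132  0.11  ]
[-0.00015441  0.00282123  0.07994594]
```

View pics/w4.png

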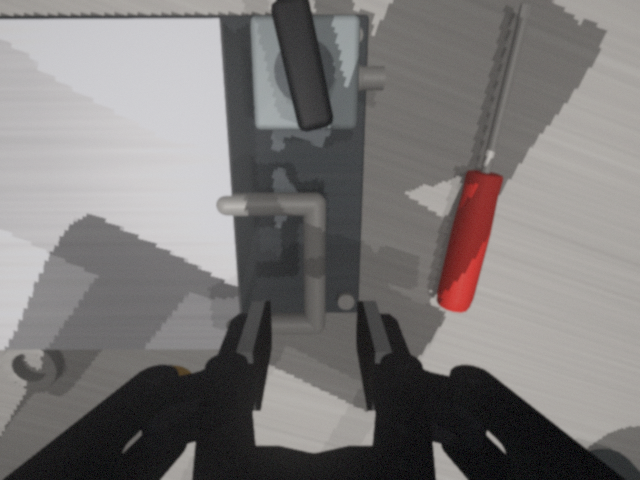

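The bar is centred between the fingers (column 315, finger midpoint 315), so I'll descend and grip.

>>> carry_out(increments=[[[0,0,0],[0,0.002,0.03],-0.2],[[0,0,0],[0,0.002,0.055],-0.2],[[0,0,0],[0,0.002,0.07],-0.2],[[0,0,0],[0,0.002,0.081],-0.2],[[0,0,0],[0,0.002,0.081],-0.2]])

```text
clock: 10.12
tool_pos: [0.5596, -0.0471, 0.055]
ee_rot: [[0.317, -0.948, -0.001], [-0.948, -0.317, 0.0], [-0.0, 0.001, -1.0]]
ft_force: [0.4, 0.6, 0.4]
grip_width: 0.0342
```

>>> carry_out(increments=[[[0,0,0],[0,0,0],-1],[[0,0,0],[0,0,0],-1],[[0,0,0],[0,0,0],-1],[[0,0,0],[0,0,0],-1]], force=40)

```text
clock: 10.62
tool_pos: [0.5606, -0.0475, 0.056]
ee_rot: [[0.317, -0.948, 0.002], [-0.948, -0.317, -0.001], [0.001, -0.001, -1.0]]
ft_force: [0.2, -2.4, 5.8]
grip_width: 0.0106
```

```bash
python3 - <<'E'
from h import *
o=get_obs();print(o["tool_pos"],o["grip_width"],o["ft_force"],o["torque"])
# arc in tool axes (tool x=-stn y, z=down) for TCP kept vertical, 19mm below bar
for d in range(5,50,5):
    a=np.radians(d);b=np.arctan2(3,222);r=np.hypot(222,3)
    out=r*np.cos(a+b);z=r*np.sin(a+b);print(d,"dx",round(out-222,1),"dz",round(-(z-3),1))
E
```

```text
[ 0.56055631 -0.04750342  0.05603848] 0.010599529096771495 [ 0.17628639 -2.37764154  5.75851332] [-0.35796677  0.05839564  0.05937243]
5 dx -1.1 dz -19.3
10 dx -3.9 dz -38.5
15 dx -8.3 dz -57.4
20 dx -14.4 dz -75.7
25 dx -22.1 dz -93.5
30 dx -31.2 dz -110.6
35 dx -41.9 dz -126.8
40 dx -53.9 dz -142.0
45 dx -67.1 dz -156.1
```

>>> carry_out(increments=[[[0,0,0],[-0.0005,0,-0.01],-1],[[0,0,0],[-0.001,0,-0.019],-1],[[0,0,0],[-0.004,0,-0.0385],-1],[[0,0,0],[-0.008,0,-0.057],-1],[[0,0,0],[-0.014,0,-0.0755],-1]])

```text
clock: 11.25
tool_pos: [0.5561, -0.0346, 0.1317]
ee_rot: [[0.317, -0.948, 0.002], [-0.948, -0.317, -0.002], [0.002, -0.001, -1.0]]
ft_force: [4.0, -3.6, -3.5]
grip_width: 0.0105
```

>>> carry_out(increments=[[[0,0,0],[0,0,0],-1]])

```text
clock: 11.38
tool_pos: [0.5561, -0.0344, 0.1321]
ee_rot: [[0.318, -0.948, 0.002], [-0.948, -0.318, -0.002], [0.002, -0.002, -1.0]]
ft_force: [2.4, -6.3, -2.2]
grip_width: 0.0109
```

```bash
python3 look.py w5; python3 - <<'E'
from h import *
o=get_obs();print(o["torque"],np.array(o["ee_rot"]).T@(np.array(o["tool_pos"])-[.56056,-.0475,.05604]))
E
```

```text
11.375 [ 0.5561 -0.0344  0.1321] [[0.318, -0.948, 0.002], [-0.948, -0.318, -0.002], [0.002, -0.002, -1.0]] [-0.18  0.41  1.72 -0.    1.02  1.06] [ 2.3833011  -6.27328624 -2.20891028] 0.010931103863492431
guard_handle 0.79 [315.3 344.7] [ 0.5108 -0.0515  0.0775]
knob_grip 0.7 [337.5  59.1] [ 0.6519 -0.0126  0.11  ]
knob_grip 0.6 [608.8 475.2] [ 0.5036 -0.2222  0.11  ]
[-1.06130294 -0.55590551  0.07285687] [-1.32131365e-02  2.91066773e-05 -7.47843548e-02]
```

View pics/w5.png

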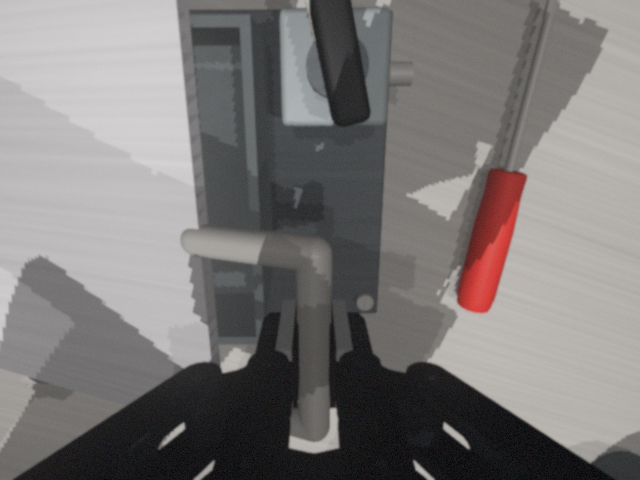

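The guard is open about 20° (open box visible at columns 190–260), with the bar held between the fingers and the knob still turned. I'll continue.

>>> carry_out(increments=[[[0,0,0],[-0.008,0,-0.018],-1],[[0,0,0],[-0.017,0,-0.035],-1],[[0,0,0],[-0.0275,0,-0.051],-1],[[0,0,0],[-0.0395,0,-0.0665],-1],[[0,0,0],[-0.053,0,-0.0805],-1]])

```text
clock: 12.2
tool_pos: [0.5402, 0.013, 0.2129]
ee_rot: [[0.317, -0.948, 0.004], [-0.948, -0.317, -0.007], [0.008, -0.001, -1.0]]
ft_force: [2.8, -15.4, 5.6]
grip_width: 0.0107
```

>>> carry_out(increments=[[[0,0,0],[0,0,0],-1],[[0,0,0],[0,0,0],-1]])

```text
clock: 12.45
tool_pos: [0.5402, 0.0129, 0.2128]
ee_rot: [[0.318, -0.948, 0.004], [-0.948, -0.318, -0.007], [0.008, -0.002, -1.0]]
ft_force: [2.5, -15.8, 7.6]
grip_width: 0.0103
```

```bash
python3 look.py w6; python3 - <<'E'
from pc import *
o=get_obs();print(o["torque"],np.array(o["ee_rot"]).T@(np.array(o["tool_pos"])-[.56056,-.0475,.05604]))
# guard plane from scene + wrist depth
def plane(W):
    ax=np.array([.948,.317]);ay=np.array([-.317,.948]);h=np.array([.5215,.1765])
    q=W.reshape(-1,3);q=q[np.isfinite(q[:,2])];x=(q[:,:2]-h)@ax;y=-(q[:,:2]-h)@ay;z=q[:,2]-.0745
    m=(abs(x)<.075)&(y>.02)&(y<.115)&(z>.02)&(abs(np.arctan2(z,y)-.785)<.25)
    if m.sum()<50: return m.sum()
    A=np.c_[y[m],np.ones(m.sum())];
    for _ in range(4):
        s=np.linalg.lstsq(A,z[m],rcond=None)[0];r=z-(s[0]*y+s[1]);m&=abs(r)<.006;A=np.c_[y[m],np.ones(m.sum())]
    return m.sum(),np.degrees(np.arctan(s[0])),s[1]
print("wrist",plane(cloud("w6",o)))
for c in("scene","top"):
    p,d=capture(c);cv2.imwrite(f"pics/{c}1.png",p[:,:,::-1]);i=camera_info(c);v,u=np.mgrid[0:480,0:640]
    n=cv2.undistortPoints(np.c_[u.ravel(),v.ravel()].astype(float)[:,None],np.array(i["mtx"]),np.array(i["distortion"]))[:,0];z=d.ravel()
    I=np.linalg.inv(np.array(i["world_to_cam"]));W=np.c_[n*z[:,None],z]@I[:3,:3].T+I[:3,3];W[z==0]=np.nan;print(c,plane(W))
E
```

```text
12.45 [0.5402 0.0129 0.2128] [[0.318, -0.948, 0.004], [-0.948, -0.318, -0.007], [0.008, -0.002, -1.0]] [-0.1   0.29  1.67 -0.01  1.18  1.15] [  2.4826246  -15.81905989   7.58109138] 0.01034112877140637
guard_handle 0.95 [316.4 342.6] [ 0.4475 -0.0224  0.0775]
guard_hinge 0.92 [ 86.7 176. ] [0.5228 0.1733 0.0745]
knob_grip 0.95 [416.5  75.5] [ 0.6519 -0.0132  0.11  ]
[-2.48836639 -0.372847    0.02806906] [-6.23575296e-02 -8.01283984e-05 -1.57103824e-01]
wrist (np.int64(31209), np.float64(43.746246596957185), np.float64(0.005169074759202514))
scene (np.int64(2444), np.float64(43.64780061753071), np.float64(0.004471797827009239))
top (np.int64(1264), np.float64(43.73562809308789), np.float64(0.006514145937765516))
```

View pics/scene1.png

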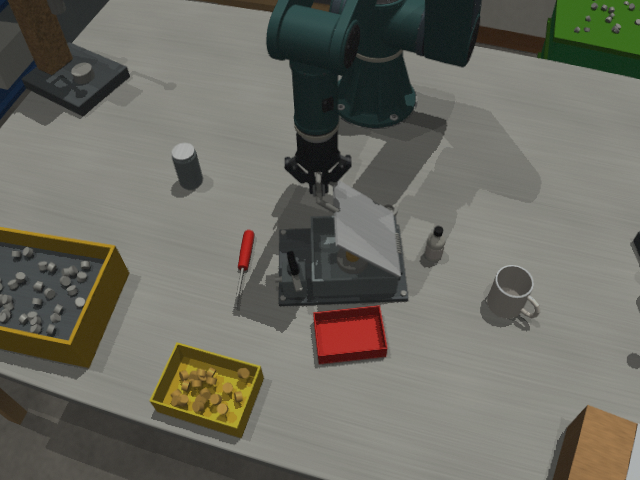

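>>> carry_out(increments=[[[0,0,0],[0,0,-0.004],-1],[[0,0,0],[0,0,-0.007],-1],[[0,0,0],[0,0,-0.007],-1],[[0,0,0],[0,0,-0.007],-1],[[0,0,0],[0,0,-0.007],-1]])

```text
clock: 13.38
tool_pos: [0.5385, 0.0171, 0.2178]
ee_rot: [[0.317, -0.948, -0.0], [-0.948, -0.317, 0.001], [-0.001, 0.0, -1.0]]
ft_force: [4.7, 1.1, -6.6]
grip_width: 0.0104
```

```bash
python3 look.py w7; python3 - <<'E'
from pc import *
o=get_obs();print(o["tool_pos"],np.abs(o["joint_vel"]).max())
q=cloud("w7",o).reshape(-1,3);q=q[np.isfinite(q[:,2])]
ax=np.array([.948,.317]);ay=np.array([-.317,.948]);h=np.array([.5215,.1765]);x=(q[:,:2]-h)@ax;y=-(q[:,:2]-h)@ay;z=q[:,2]-.0745
m=(abs(x)<.075)&(y>.02)&(y<.115)&(z>.02)&(abs(np.arctan2(z,y)-.785)<.25)
for _ in range(4):
    s=np.polyfit(y[m],z[m],1);m&=abs(z-np.polyval(s,y))<.006
print(m.sum(),np.degrees(np.arctan(s[0])))
W=q;k=W[(np.hypot(W[:,0]-.6507,W[:,1]+.0122)<.027)&(W[:,2]>.116)&(W[:,2]<.13)];c=k.mean(0);u=np.linalg.svd(k[:,:2]-c[:2],full_matrices=0)[2][0];print("knob",len(k),(108.5-np.degrees(np.arctan2(u[1],u[0])))%180)
E
```

```text
13.375 [0.5385 0.0171 0.2178] [[0.317, -0.948, -0.0], [-0.948, -0.317, 0.001], [-0.001, 0.0, -1.0]] [-0.1   0.28  1.66  0.    1.2   1.15] [ 4.68776625  1.14184818 -6.61879221] 0.010414194810344855
guard_handle 0.58 [312.2 343.7] [ 0.4401 -0.0152  0.0775]
guard_hinge 0.71 [ 98.9 169.9] [0.5257 0.174  0.0745]
knob_grip 0.58 [426.3  74.9] [ 0.6525 -0.0144  0.11  ]
[0.53853221 0.0171076  0.21773207] 0.001658316742903738
30700 45.40798373264978
knob 2372 76.89950706808168
```

The guard is at 45.4° and still, the knob is at 77°, and the grip is loaded, so I'm handing in.

```bash
python3 -c "
from plant import *
print(finish_job())"
```

```text
the job is handed in; nothing more can be done
None
```

I turned the knob about 77° (1.34 rad) clockwise past its detent. I then gripped the guard's handle bar, lifted it along its arc, and handed the job in at about 13 s while still holding it.

Last checks before handing in:
- **Guard angle:** 45.4° from a plane fitted to the wrist camera's depth. Before a final small correction, the wrist, scene and top cameras all read about 43.7°.
- **Holding:** the arm was still. The wrist force was about 8 N, and the fingers stood 10.4 mm open on the 12 mm bar. The contact force on the guard itself is not directly measurable, so I infer it from these.
- **Knob:** 76.9° in the same wrist picture, so it stayed turned.
- **Other things on the bench:** nothing looks moved in the last scene picture. I did not measure their positions again.

One reading disagreed: just before that correction the wrist force had reached about 18 N from a slight misfit to the arc. Moving 7 mm up brought it down.

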